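Set up the doming block that fits the next copper blank

ROBOT

A 6-joint arm with a two-finger parallel gripper is mounted at the origin on the work surface. World frame = base frame: x ahead of the robot, y to its left, z up, the work surface at z = 0. Lengths are in m, angles in rad, forces in N, time in s.
With the tool pointing down it reaches from about 0.15 to 0.775 m from the base axis. Payload 6.1 kg.
Tool frame: the origin (TCP) lies midway between the tips of the shut fingers; the grasp point (between the pads) lies 19 mm behind it; z points along the fingers, y is the line along which they close (so a half turn about z gives the same grasp; the last joint's range is limited). The gripper opens to 85 mm and grips with 20 to 120 N. Pads are 22 mm wide; open, the fingers measure 114 mm over their backs; the gripper's body (76 mm by 85 mm) begins 54 mm behind the grasp point. The pads swing forward as they close: fully open they stand 13 mm farther back than shut.
Start: joints at [-1.349, 0.126, -0.04, 1.405, 0, 1.571], TCP at [0.115, -0.512, 0.231] pointing down, gripper open.
Joint ranges: [-2.72, 2.72], [-0.95, 1.95], [-1.27, 1.35], [-1.78, 2.02], [-1.46, 1.47], [-3.14, 3.14]. Speed limits (rad/s): [2.39, 2.39, 3.01, 3.14, 3.14, 3.14].

INTERFACE

Orientations are given as a 3x3 rotation matrix whose columns are the frame's x, y, z axes.
In Python, from plant import state, camera, get_calibration, hand_in gives the robot as it stands.
- The arm moves only by the shell command python3 -m crank 'ROWS' [FORCE]. ROWS is JSON, a list of rows, each a list of 7 numbers: the shift along the tool's x, y, z normalised to -1 to 1, where 1 is 2 cm, then the turn, a rotation vector about the tool's x, y, z normalised to -1 to 1, where 1 is 5 degrees, then the opening, from 0 (shut) to 1 (fully open). In form: [[dx, dy, dz, wx, wy, wz, hand], ...]. A call has 1 to 20 rows; each row shifts and turns the commanded pose from where the row before left it, along the tool's axes as they then stand; what a row does not reach is not made up. A row lasts 1/10 s, in which the tool goes at most 50 mm and 8.59 degrees, less where a joint would pass 70% of its speed; a pose out of reach is approached as far as the arm can. A call with a number of a shift or a turn outside -1 to 1 is refused whole. A call with a gripper value outside its range is refused whole. The fingers move at their own pace and stop on an object; FORCE is the grip in N (left out, the last holds). Time passes only in rows, so rows that do not move let the fingers close. It gives the time, the measured TCP pose, the force, the opening and the grip force at its end, in the units of the state.
- state(): the state, without advancing time (a new reading comes with each control period).
- camera(name): name is "side" or "top" or "wrist"; returns (picture, depth): 480x640x3 uint8, red, green, blue; 480x640 float32, m along the optical axis (not along the pixel's ray), 0 where there is no reading.
- get_calibration(name): a dict with "vfov" (degrees; the focal length in pixels is half the picture's height over the tangent of half this angle, whatever the lens; pixels are square), "cx", "cy" (the principal point, pixels), "world_from_camera" (4x4, takes a point from camera to world coordinates); the wrist camera has in their place "tool_from_camera" (4x4, takes a point from camera to tool coordinates, whose origin is the TCP and whose axes are the flange's). Camera axes: x right, y down, z forward; pixel columns grow to the right and rows downward; lengths in m; the calibration is good to about 2 mm. A picture is of the moment at which its call begins: read the wrist's pose just before it. get_calibration takes no time and is no camera call.
- hand_in(): hands the job in; it is judged then, once.
The state is a dict: "time_s": time; "joint_pos": joint angles; "joint_velocities": joint speeds; "joint_torque": joint torques, N m; "ee_pos": TCP position; "tcp_rot": TCP orientation; "contact_force": force on the tool from outside, world axes, zero at the start; "wrist_torque": the same for the moment, N m; "gripper_width": finger opening in m; "grasp_force": force on a finger pad.
Only numpy, scipy, OpenCV 4.12 (cv2) and the standard library are available. Lean on these libraries where they do the work, as an engineer would, in place of code of your own. Each camera call takes 0.05 s, during which the arm holds its last target. There are 200 camera calls.

TASK

One copper blank lies on the round grey felt pad (the next job), the other in the wooden stock tray. Take the lid off the wooden cradle and set it aside flat on the bench, knob up; then seat the beech doming block whose cup matches the size of the blank on the pad fully down in the cradle, with its cup facing straight up. Leave the other block, both blanks and the hammer where they are.

Things in the scene. Friction and masses are not known exactly. Their poses are not given: they have to be found in the camera images.
- block_large: Plain beech cube, 64 mm edges, 0.15 to 0.31 kg, loose. Origin at the cube's centre. Its x axis points out of the one face with a round cup sunk in it; the other five faces are plain. This one has the large cup: 52 mm wide, 26 mm deep. At the start z is up and the cup faces sideways, within 52 degrees of straight away from the robot. Take it across its y faces.
- block_small: Plain beech cube, 64 mm edges, 0.15 to 0.31 kg, loose. Origin at the cube's centre. Its x axis points out of the one face with a round cup sunk in it; the other five faces are plain. This one has the small cup: 28 mm wide, 14 mm deep. At the start z is up and the cup faces sideways, within 52 degrees of straight away from the robot. Take it across its y faces.
- blank_large: Flat round copper disc, 50 mm across, 5 mm thick, loose: fits the large cup. Origin at the centre of its underside. It lies either on the pad or in the tray; not to be moved.
- blank_small: Flat round copper disc, 26 mm across, 5 mm thick, loose: fits the small cup. Origin at the centre of its underside. It lies either on the pad or in the tray, whichever the large one does not; not to be moved.
- pad: Round grey felt pad, 110 mm across, 8 mm thick, fixed. Origin at the centre of its underside. The blank lying on it is the next job.
- tray: Shallow wooden stock tray, 130 x 110 mm, 22 mm high, fixed. Origin at the centre of its underside. The blank lying in it is spare.
- cradle: Wooden cradle, fixed. Origin: centre of its underside, z up. Floor 12 mm thick; square pocket 70 x 70 mm. On the pocket's +x and -x sides stand cheeks 22 mm thick, 90 mm long in y, their tops 82 mm above the bench: no room for fingers there, nor for a gripper leaning 45 degrees. On +y and -y only sills, 10 mm thick, tops 22 mm above the bench: fingers fit over them. Lid on it at the start.
- seat (a point): Centre of the cradle's pocket floor, 12 mm above the bench, axes as the cradle's. A seated block has its centre 32 mm above it.
- lid: Loose wooden lid on the cradle's cheeks, 0.18 kg: board 118 (x) x 86 (y) mm with a 60 x 60 mm cleat under it, 5 mm play between the cheeks, and a brass knob on top. Origin: centre of the cleat's underside, 72 mm above the bench at the start. Up from there: cleat 0 to 10, board 10 to 18, stem 18 to 24, round knob 30 mm across 24 to 58 mm. On the bench it rests level on its cleat.
- hammer: Hammer lying on the bench, 240 mm long along its x axis, 26 mm high; wooden handle towards -x, steel head (about 88 mm across) at the +x end. Origin at the middle of its length, on the bench. A bystander.

How it is judged:
By the outcome, as a careful person would: the job done as asked, in the order asked, and still so for the second after the job is handed in, with the robot touching nothing.
It also fails if it takes over 72 s, if anything falls off the work surface, if the arm or the gripper's body presses on something with over 40 N, if the wrist force passes 120 N, or if a joint passes its speed limit or range.

## Working session

There is one attempt and no reset: what is moved stays moved. The work goes in short steps, Python scripts to look and compute and a shell command to move; the robot and the scene stay as the last step left them, time stands still between calls to the robot, and variables do not carry over. Pictures are saved under pics/ and viewed, at most 10 in all, crops included, and the job is handed in when it is done.

```bash
ls; mkdir -p pics; python3 - <<'E'
from plant import *
import cv2,numpy as np
s=state();print(s)
for n in("top","side"):
    p,d=camera(n);cv2.imwrite(f"pics/{n}0.png",p[:,:,::-1]);np.save(f"pics/{n}0_d.npy",d);c=get_calibration(n);print(n,c)
print(get_calibration("wrist"))
E
```

```text
pics
{'time_s': 0.0, 'joint_pos': array([-1.34902374e+00,  1.26382179e-01, -4.06188134e-02,  1.40538985e+00,
        6.57246044e-06,  1.57082347e+00]), 'joint_velocities': array([-0.00149476,  0.00275473, -0.00068898, -0.00065826,  0.0007266 ,
       -0.00012818]), 'joint_torque': array([-3.67365457e-03, -4.35918438e+01,  3.52922881e+01,  1.74040283e-02,
       -3.13669152e-04,  1.22059606e-05]), 'ee_pos': array([ 0.11539065, -0.51174362,  0.23052238]), 'tcp_rot': array([[ 9.75515059e-01,  2.19932377e-01, -3.44315837e-04],
       [ 2.19932646e-01, -9.75513817e-01,  1.55690593e-03],
       [ 6.52916475e-06, -1.59451148e-03, -9.99998729e-01]]), 'contact_force': array([ 0.19238041, -0.29909006,  0.02318293]), 'wrist_torque': array([-0.00683135, -0.02674777,  0.01853211]), 'grasp_force': 0.0, 'gripper_width': 0.08559100491030319}
top {'vfov': 49.103546178950005, 'cx': 319.6576236301835, 'cy': 233.79072639307145, 'world_from_camera': array([[ 0.02960052, -0.99220513,  0.12104868,  0.47989584],
       [-0.99928026, -0.02650024,  0.02714234,  0.04587969],
       [-0.02372295, -0.12176498, -
[... 180 characters left out ...]
from_camera': array([[-0.88665323, -0.3526264 ,  0.29916664,  0.26804039],
       [-0.46214837,  0.65292096, -0.60009424,  0.73987012],
       [ 0.0162769 , -0.67033488, -0.74188019,  0.91841383],
       [ 0.        ,  0.        ,  0.        ,  1.        ]])}
{'vfov': 59.85645303429246, 'cx': 323.2298558469528, 'cy': 234.15997537506442, 'tool_from_camera': array([[ 1.35377261e-03, -9.44505213e-01, -3.28493639e-01,
         8.55140692e-02],
       [ 9.99998793e-01,  1.52900768e-03, -2.75149152e-04,
         2.84760360e-04],
       [ 7.62149104e-04, -3.28492870e-01,  9.44506143e-01,
        -1.41343780e-01],
       [ 0.00000000e+00,  0.00000000e+00,  0.00000000e+00,
         1.00000000e+00]])}
```

View pics/top0.png

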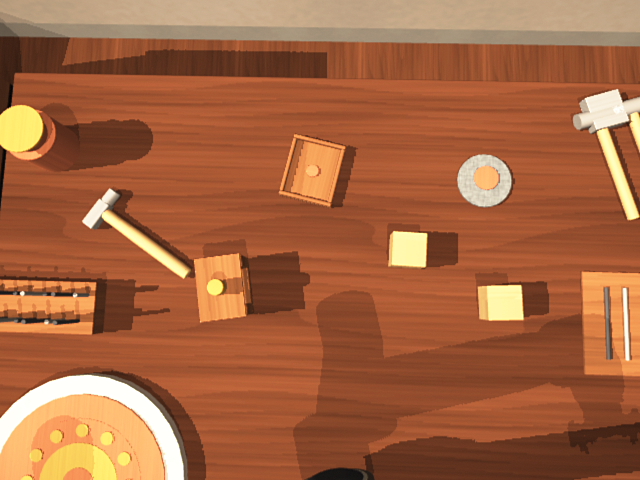

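View pics/side0.png

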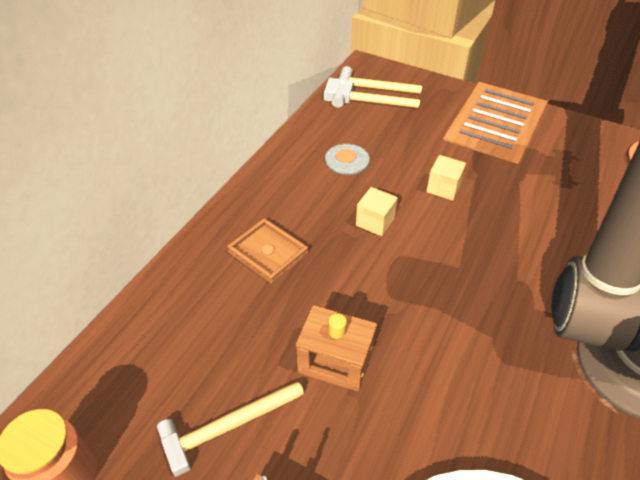

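Viewed: the pad's blank (top image 486,178, about 25 px wide) is clearly larger than the tray's (313,171, about 13 px), so I need the large block. The lid's knob is at (215,287) and the blocks at (408,250) and (500,302). I'll measure these next.

```bash
cat > h.py <<'E'
import numpy as np,cv2
from plant import *
def K(c,h=480):
    return h/2/np.tan(np.radians(c["vfov"])/2)
def cloud(d,c,T):
    f=K(c);v,u=np.mgrid[:480,:640]
    P=np.stack([(u-c["cx"])/f*d,(v-c["cy"])/f*d,d],-1)
    return P@T[:3,:3].T+T[:3,3]
def wristT(s):
    T=np.eye(4);T[:3,:3]=s["tcp_rot"];T[:3,3]=s["ee_pos"];return T@get_calibration("wrist")["tool_from_camera"]
def rects(P,valid,lo,hi,minn=60):
    m=(valid&(P[...,2]>lo)&(P[...,2]<hi)).astype(np.uint8)
    n,l,st,ce=cv2.connectedComponentsWithStats(m)
    for i in range(1,n):
        if st[i,4]<minn: continue
        q=P[l==i]
        r=cv2.minAreaRect((q[:,:2]*1000).astype(np.float32))
        print("z%.3f-%.3f"%(lo,hi),"pix",ce[i].round(),st[i,4],"mean",q.mean(0).round(4),"rect",np.round(r[0],1),np.round(r[1],1),round(r[2],1))
E
python3 - <<'E'
from h import *
d=np.load("pics/top0_d.npy");c=get_calibration("top");P=cloud(d,c,c["world_from_camera"]);v=d>0
img=cv2.imread("pics/top0.png")
print("bench z",P[380:400,330:350,2].mean(),P[230,330,2],P[100,400,2],"knob",P[287,215])
rects(P,v,.055,.072);rects(P,v,.08,.10);rects(P,v,.115,.14,20)
rects(P,v,.016,.03)
# blanks
hsv=cv2.cvtColor(img,cv2.COLOR_BGR2HSV);print("hsv",hsv[178,486],hsv[171,313],hsv[171,325],hsv[185,470])
pm=np.zeros((480,640),np.uint8);pm[150:210,455:515]=1
m=(hsv[...,1]>110)&(pm>0)
q=P[(m)&(np.hypot(*np.moveaxis(np.indices((480,640)),0,-1).reshape(480,640,2).transpose(2,0,1)-np.array([178,486])[:,None,None])<20)]
print("pad blank diam mm",2e3*np.sqrt(len(q)*(.99/K(c))**2/np.pi),q.mean(0))
E
```

```text
bench z 0.00024323482207885773 -0.0005245802854898507 0.0018809555252479182 knob [0.49371103 0.25648338 0.12766477]
z0.055-0.072 pix [ 57. 148.] 230 mean [0.7605 0.6029 0.0636] rect [764.7 611.4] [42.4 97.5] 64.4
z0.055-0.072 pix [409. 249.] 1145 mean [ 0.5786 -0.0978  0.0637] rect [578.9 -98.2] [65.2 64.3] 87.3
z0.055-0.072 pix [504. 302.] 1227 mean [ 0.4822 -0.2774  0.0638] rect [ 482.5 -278.1] [63.8 65.7] 1.8
z0.080-0.100 pix [ 45. 141.] 657 mean [0.7649 0.6096 0.0943] rect [770.5 617.2] [60.1 99.3] 71.5
z0.080-0.100 pix [220. 287.] 2701 mean [0.4945 0.2555 0.0896] rect [495.2 256.3] [118.1  89.2] 9.0
z0.115-0.140 pix [ 20. 128.] 1724 mean [0.7772 0.6355 0.1348] rect [778.5 634.2] [91.  82.4] 7.6
z0.115-0.140 pix [215. 286.] 231 mean [0.4947 0.2558 0.1287] rect [494.7 256.5] [26.9 28.7] 2.3
z0.115-0.140 pix [ 23. 293.] 29 mean [0.4731 0.608  0.1213] rect [473.3 609.4] [9.5 7.6] 76.6
z0.115-0.140 pix [ 54. 294.] 22 mean [0.4735 0.5515 0.1221] rect [473.5 552. ] [5.5 7.8] 1.7
z0.115-0.140 pix [ 26. 321.] 49 mean [0.4234 0.5931 0.1289] rect [423.8 594.3] [8.5 8. ] 62.5
z0.115-0.140 p
[... 696 characters left out ...]
99. 307.] 149 mean [0.4482 0.5091 0.0231] rect [448.2 509.2] [97.1  4.6] 0.4
z0.016-0.030 pix [481. 303.] 69 mean [ 0.4802 -0.2467  0.0226] rect [ 481.3 -246.4] [62.6  2.4] 2.8
z0.016-0.030 pix [130. 407.] 1745 mean [0.2589 0.4314 0.0272] rect [247.  432.6] [314.4  90.7] 59.5
z0.016-0.030 pix [ 34. 398.] 365 mean [0.2706 0.6205 0.0284] rect [271.1 617.3] [35.8 93.9] 35.4
z0.016-0.030 pix [  8. 423.] 240 mean [0.2211 0.6671 0.0285] rect [220.1 670.7] [36.  62.8] 57.2
z0.016-0.030 pix [169. 467.] 114 mean [0.151  0.3478 0.0287] rect [148.1 347. ] [36.9 25.3] 3.1
hsv [ 17 137 255] [ 17 132 255] [ 14 161 247] [ 21  36 211]
pad blank diam mm 46.09683777992622 [ 0.73200605 -0.25888729  0.01915577]
```

```bash
python3 -m crank '[[1,-0.32,0,0,0,0,1],[1,-0.32,0,0,0,0,1],[1,-0.32,0,0,0,0,1],[1,-0.32,0,0,0,0,1],[1,-0.32,0,0,0,0,1],[1,-0.32,0,0,0,0,1],[1,-0.32,0,0,0,0,1],[1,-0.32,0,0,0,0,1],[1,-0.32,0,0,0,0,1],[1,-0.32,0,0,0,0,1],[1,-0.32,0,0,0,0,1],[1,-0.32,0,0,0,0,1],[1,-0.32,0,0,0,0,1],[1,-0.32,0,0,0,0,1],[1,-0.32,0,0,0,0,1],[1,-0.32,0,0,0,0,1],[1,-0.32,0,0,0,0,1],[1,-0.32,0,0,0,0,1],[1,-0.32,0,0,0,0,1],[1,-0.32,0,0,0,0,1]]'
python3 -m crank '[[1,-0.32,0,0,0,0,1],[1,-0.32,0,0,0,0,1],[1,-0.32,0,0,0,0,1],[1,-0.32,0,0,0,0,1],[1,-0.32,0,0,0,0,1],[1,-0.32,0,0,0,0,1],[1,-0.32,0,0,0,0,1],[1,-0.32,0,-0,-1,0,1],[0,0,0,0,-1,0,1],[0,0,0,0,-1,0,1],[0,0,0,0,-1,0,1],[0,0,0,0,-1,0,1],[0,0,0,0,0,0,1],[0,0,0,0,0,0,1]]'
python3 - <<'E'
from h import *
s=state();p,d=camera("wrist");cv2.imwrite("pics/w1.png",p[:,:,::-1]);print(s["joint_pos"].round(3),s["ee_pos"])
c=get_calibration("wrist");P=cloud(d,c,wristT(s));rects(P,d>0,.055,.072,300)
E
```

```text
time_s: 2.1
ee_pos: [0.4781, -0.2986, 0.2308]
tcp_rot: [[0.975, 0.22, -0.001], [0.22, -0.975, 0.0], [-0.001, -0.001, -1.0]]
contact_force: [-0.4, -0.1, 0.3]
gripper_width: 0.0852
grasp_force: 0.0
time_s: 3.5
ee_pos: [0.6173, -0.2131, 0.225]
tcp_rot: [[0.886, 0.222, -0.408], [0.201, -0.975, -0.094], [-0.419, 0.001, -0.908]]
contact_force: [0.0, -0.2, 0.2]
gripper_width: 0.0854
grasp_force: 0.0
[-0.246  0.774  0.835  2.021 -0.192  2.71 ] [ 0.61733233 -0.21310584  0.22497495]
z0.055-0.072 pix [146. 123.] 8694 mean [ 0.5857 -0.0979  0.0626] rect [581.2 -97.7] [64.7 66.4] 88.0
z0.055-0.072 pix [360. 258.] 3869 mean [ 0.4899 -0.277   0.0624] rect [ 485.1 -278.1] [66.5 64.3] 2.8
```

View pics/w1.png

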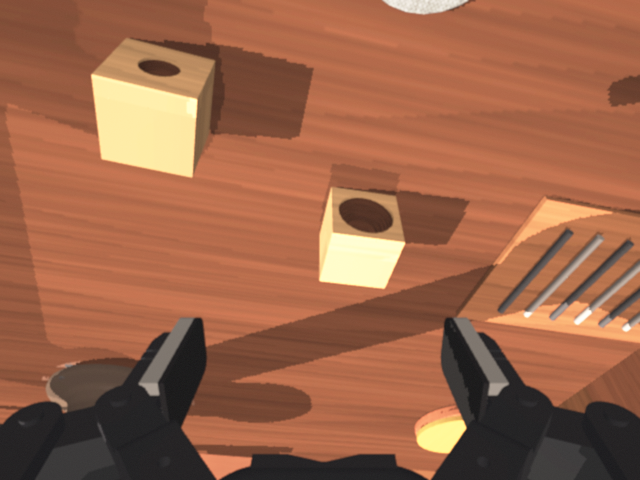

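The large cup is on the block at (360,230), which is the right-hand one at about (0.483,-0.278). The small cup is on the block at (146,100). Both cups face +x. Next is the lid.

```bash
python3 -m crank '[[0,0,0,0,1,0,1],[0,0,0,0,1,0,1],[0,0,0,0,1,0,1],[0,0,0,0,1,0,1],[0,0,0,0,1,0,1],[0,0,0,0,0,-1,1],[0,0,0,0,0,-1,1],[0,0,0,0,0,-1,1],[0,0,0,0,0,-1,1],[0,0,0,0,0,-1,1],[0,0,0,0,0,-1,1],[0.52,-0.97,0,0,0,0,1],[0.52,-0.97,0,0,0,0,1],[0.52,-0.97,0,0,0,0,1],[0.52,-0.97,0,0,0,0,1],[0.52,-0.97,0,0,0,0,1],[0.52,-0.97,0,0,0,0,1],[0.52,-0.97,0,0,0,0,1],[0.52,-0.97,0,0,0,0,1],[0.52,-0.97,0,0,0,0,1]]'
python3 -m crank '[[0.52,-0.97,0,0,0,0,1],[0.52,-0.97,0,0,0,0,1],[0.52,-0.97,0,0,0,0,1],[0.52,-0.97,0,0,0,0,1],[0.52,-0.97,0,0,0,0,1],[0.52,-0.97,0,0,0,0,1],[0.52,-0.97,0,0,0,0,1],[0.52,-0.97,0,0,0,0,1],[0.52,-0.97,0,0,0,0,1],[0.52,-0.97,0,0,0,0,1],[0.52,-0.97,0,0,0,0,1],[0.52,-0.97,0,0,0,0,1],[0.52,-0.97,0,0,0,0,1],[0,0,0,0,0,0,1],[0,0,0,0,0,0,1],[0,0,0,0,0,0,1]]'
cat > rel.py <<'E'
from h import *
import sys
# rel.py x y z : shift in tool axes, row units
s=state();t=np.array(list(map(float,sys.argv[1:4])));R=s["tcp_rot"]
print("tcp",s["ee_pos"].round(4),"units",((R.T@(t-s["ee_pos"]))/.02).round(2),"yaw x",np.degrees(np.arctan2(R[1,0],R[0,0])).round(2),"z",R[:,2].round(4),"q",s["joint_pos"].round(2),"t",s["time_s"])
E
python3 rel.py 0.495 0.256 0.098; python3 - <<'E'
from h import *
s=state();p,d=camera("wrist");c=get_calibration("wrist");P=cloud(d,c,wristT(s));rects(P,d>0,.115,.14,100);rects(P,d>0,.08,.098,300)
E
```

```text
time_s: 5.55
ee_pos: [0.5656, -0.0214, 0.2277]
tcp_rot: [[0.734, 0.679, 0.01], [0.679, -0.734, -0.002], [0.006, 0.008, -1.0]]
contact_force: [-0.5, 1.0, 0.3]
gripper_width: 0.0855
grasp_force: 0.0
time_s: 7.15
ee_pos: [0.4952, 0.254, 0.2255]
tcp_rot: [[0.734, 0.679, 0.009], [0.679, -0.734, -0.001], [0.005, 0.007, -1.0]]
contact_force: [-0.8, -0.3, 0.1]
gripper_width: 0.0856
grasp_force: 0.0
tcp [0.4952 0.254  0.2255] units [ 0.03 -0.13  6.38] yaw x 42.75 z [ 0.0087 -0.0015 -1.    ] q [ 0.48  0.18  0.01  1.4  -0.01  2.87] t 7.15
z0.115-0.140 pix [319. 228.] 1934 mean [0.499  0.2592 0.1277] rect [497.9 258.2] [29.  29.2] 34.2
z0.080-0.098 pix [321. 205.] 18169 mean [0.5018 0.261  0.0887] rect [497.1 258.6] [118.4  88.4] 9.1
```

```bash
python3 -m crank '[[0.15,-0.06,0.9,0,-0.1,0,1],[0,0,0.9,0,0,0,1],[0,0,0.9,0,0,0,1],[0,0,0.9,0,0,0,1],[0,0,0.9,0,0,0,1],[0,0,0.9,0,0,0,1],[0,0,0.9,0,0,0,1],[0,0,0,0,0,0,1],[0,0,0,0,0,0,0.6],[0,0,0,0,0,0,0.3],[0,0,0,0,0,0,0],[0,0,0,0,0,0,0],[0,0,0,0,0,0,0],[0,0,0,0,0,0,0],[0,0,0,0,0,0,0]]' 40; python3 rel.py 0.4965 0.257 0.098
```

```text
time_s: 8.7
ee_pos: [0.4978, 0.2575, 0.0995]
tcp_rot: [[0.734, 0.679, 0.003], [0.679, -0.734, -0.007], [-0.003, 0.007, -1.0]]
contact_force: [0.2, -0.2, 5.5]
gripper_width: 0.0289
grasp_force: 39.9
tcp [0.4978 0.2575 0.0995] units [-0.06 -0.03  0.08] yaw x 42.79 z [ 0.0028 -0.0068 -1.    ] q [ 0.48  0.22 -0.21  1.14 -0.01  2.88] t 8.7
```

```bash
python3 -m crank '[[0,0,-0.4,0,0,0,0],[0,0,-0.8,0,0,0,0],[0,0,-0.8,0,0,0,0],[0,0,-0.8,0,0,0,0],[0,0,-0.8,0,0,0,0],[-0.93,0.33,0,0,0,0,0],[-0.93,0.33,0,0,0,0,0],[-0.93,0.33,0,0,0,0,0],[-0.93,0.33,0,0,0,0,0],[-0.93,0.33,0,0,0,0,0],[-0.93,0.33,0,0,0,0,0],[-0.93,0.33,0,0,0,0,0],[-0.93,0.33,0,0,0,0,0],[-0.93,0.33,0,0,0,0,0],[-0.93,0.33,0,0,0,0,0],[-0.93,0.33,0,0,0,0,0],[-0.93,0.33,0,0,0,0,0],[-0.93,0.33,0,0,0,0,0],[0,0,0.6,0,0,0,0],[0,0,0.9,0,0,0,0]]'
python3 -m crank '[[0,0,0.9,0,0,0,0],[0,0,0.9,0,0,0,0],[0,0,0.9,0,0,0,0],[0,0,0.9,0,0,0,0],[0,0,0.8,0,0,0,0],[0,0,0.4,0,0,0,0],[0,0,0.25,0,0,0,0],[0,0,0,0,0,0,0],[0,0,0,0,0,0,0]]'; python3 rel.py 0.38 0.03 0.0275
```

```text
time_s: 10.7
ee_pos: [0.3786, 0.0299, 0.1424]
tcp_rot: [[0.735, 0.678, 0.004], [0.678, -0.735, -0.007], [-0.002, 0.008, -1.0]]
contact_force: [0.6, 0.1, -1.8]
gripper_width: 0.0292
grasp_force: 39.8
time_s: 11.6
ee_pos: [0.3786, 0.0296, 0.0416]
tcp_rot: [[0.734, 0.679, 0.002], [0.679, -0.734, -0.008], [-0.004, 0.007, -1.0]]
contact_force: [0.1, -0.2, -2.5]
gripper_width: 0.0291
grasp_force: 39.8
tcp [0.3786 0.0296 0.0416] units [0.07 0.03 0.71] yaw x 42.8 z [ 0.0018 -0.0076 -1.    ] q [ 0.08 -0.07 -0.67  0.97 -0.01  2.48] t 11.6
```

```bash
python3 -m crank '[[0,0,0.35,0,0,0,0],[0,0,0.2,0,0,0,0],[0,0,0.1,0,0,0,0],[0,0,0,0,0,0,0]]'; python3 rel.py 0.38 0.03 0.0275
```

```text
time_s: 12.0
ee_pos: [0.378, 0.0294, 0.0279]
tcp_rot: [[0.734, 0.679, 0.001], [0.679, -0.734, -0.008], [-0.005, 0.006, -1.0]]
contact_force: [0.0, -1.0, -1.7]
gripper_width: 0.0289
grasp_force: 39.8
tcp [0.378  0.0294 0.0279] units [0.1  0.05 0.02] yaw x 42.8 z [ 6.0e-04 -7.8e-03 -1.0e+00] q [ 0.08 -0.06 -0.69  0.94 -0.01  2.48] t 12.0
```

```bash
python3 -m crank '[[0,0,0.05,0,0,0,0],[0,0,0,0,0,0,0.4],[0,0,0,0,0,0,0.8],[0,0,0,0,0,0,1],[0,0,0,0,0,0,1],[0,0,-0.6,0,0,0,1],[0,0,-0.9,0,0,0,1],[0,0,-1,0,0,0,1],[0,0,-1,0,0,0.9,1],[0,0,-1,0,0,0.9,1],[0,0,-1,0,0,0.9,1],[0,0,-1,0,0,0.9,1],[0,0,-1,0,0,0.9,1],[0,0,-1,0,0,0.9,1],[0,0,0,0,0,0.9,1],[0,0,0,0,0,0.9,1],[0,0,0,0,0,0.9,1]]'
python3 -m crank '[[0.45,0.97,0,0,0,0,1],[0.45,0.97,0,0,0,0,1],[0.45,0.97,0,0,0,0,1],[0.45,0.97,0,0,0,0,1],[0.45,0.97,0,0,0,0,1],[0.45,0.97,0,0,0,0,1],[0.45,0.97,0,0,0,0,1],[0.45,0.97,0,0,0,0,1],[0.45,0.97,0,0,0,0,1],[0.45,0.97,0,0,0,0,1],[0.45,0.97,0,0,0,0,1],[0.45,0.97,0,0,0,0,1],[0.45,0.97,0,0,0,0,1],[0.45,0.97,0,0,0,0,1],[0.45,0.97,0,0,0,0,1],[0.45,0.97,0,0,0,0,1],[0,0,0,0,0,0,1],[0,0,0,0,0,0,1]]'
python3 rel.py 0.5355 -0.276 0.15; python3 - <<'E'
from h import *
s=state();p,d=camera("wrist");c=get_calibration("wrist");P=cloud(d,c,wristT(s));rects(P,d>0,.055,.072,300)
E
```

```text
time_s: 13.7
ee_pos: [0.3786, 0.0202, 0.1983]
tcp_rot: [[0.999, 0.052, 0.002], [0.052, -0.999, 0.001], [0.002, -0.001, -1.0]]
contact_force: [0.7, -0.4, -0.2]
gripper_width: 0.0852
grasp_force: 0.0
time_s: 15.5
ee_pos: [0.5383, -0.2829, 0.1972]
tcp_rot: [[0.999, 0.051, 0.0], [0.051, -0.999, 0.001], [0.0, -0.001, -1.0]]
contact_force: [-0.3, 0.9, 0.4]
gripper_width: 0.0853
grasp_force: 0.0
tcp [ 0.5383 -0.2829  0.1972] units [-0.12 -0.35  2.36] yaw x 2.95 z [ 4.0e-04  1.4e-03 -1.0e+00] q [-0.48  0.29  0.08  1.37  0.    2.61] t 15.5
z0.055-0.072 pix [ 49. 142.] 9787 mean [ 0.5813 -0.1015  0.0627] rect [580.7 -97.6] [66.  64.6] 87.8
z0.055-0.072 pix [313. 286.] 7152 mean [ 0.4871 -0.2778  0.0627] rect [ 484.7 -278. ] [65.2 64.2] 2.5
```

```bash
python3 -m crank '[[0,-0.25,0,0,-1,0.1,1],[0,0,0,0,-1,0,1],[0,0,0,0,-1,0,1],[0,0,0,0,-1,0,1],[0,0,0,0,-1,0,1],[0,0,0,0,-1,0,1],[0,0,0,0,-1,0,1],[0,0,0,0,0,0,1],[0,0,0,0,0,0,1]]'; python3 rel.py 0.5355 -0.276 0.105;python3 rel.py 0.4727 -0.2785 0.0148
```

```text
time_s: 16.45
ee_pos: [0.5301, -0.2753, 0.1887]
tcp_rot: [[0.825, 0.047, -0.563], [0.037, -0.999, -0.029], [-0.564, 0.003, -0.826]]
contact_force: [-0.5, -0.4, 0.7]
gripper_width: 0.0856
grasp_force: 0.0
tcp [ 0.5301 -0.2753  0.1887] units [2.58 0.04 3.31] yaw x 2.6 z [-0.5633 -0.029  -0.8257] q [-0.37  0.76  0.65  2.02 -0.23  2.8 ] t 16.45
tcp [ 0.5301 -0.2753  0.1887] units [2.53 0.   8.8 ] yaw x 2.6 z [-0.5633 -0.029  -0.8257] q [-0.37  0.76  0.65  2.02 -0.23  2.8 ] t 16.45
```

```bash
python3 -m crank '[[0.64,0,0.8,0,0,0,1],[0.64,0,0.8,0,0,0,1],[0.64,0,0.8,0,0,0,1],[0.64,0,0.8,0,0,0,1],[0,0,0,0,0,0,1],[0,0,0,0,0,0,1]]'; python3 rel.py 0.4727 -0.2785 0.0148
```

```text
time_s: 17.05
ee_pos: [0.5362, -0.2761, 0.1091]
tcp_rot: [[0.826, 0.046, -0.561], [0.036, -0.999, -0.03], [-0.562, 0.004, -0.827]]
contact_force: [0.3, -0.2, 0.9]
gripper_width: 0.0855
grasp_force: 0.0
tcp [ 0.5362 -0.2761  0.1091] units [ 0.02 -0.05  5.68] yaw x 2.48 z [-0.5614 -0.0296 -0.827 ] q [-0.36  0.78  0.51  1.86 -0.23  2.8 ] t 17.05
```

```bash
python3 -m crank '[[0,0,0.8,0,0,0,1],[0,0,0.8,0,0,0,1],[0,0,0.8,0,0,0,1],[0,0,0.8,0,0,0,1],[0,0,0.8,0,0,0,1],[0,0,0.8,0,0,0,1],[0,0,0.8,0,0,0,1],[0,0,0,0,0,0,1],[0,0,0,0,0,0,0.8],[0,0,0,0,0,0,0.5],[0,0,0,0,0,0,0.2],[0,0,0,0,0,0,0],[0,0,0,0,0,0,0],[0,0,0,0,0,0,0]]' 70; python3 rel.py 0.4727 -0.2785 0.0148
```

```text
time_s: 18.45
ee_pos: [0.4751, -0.2798, 0.0164]
tcp_rot: [[0.827, 0.047, -0.56], [0.036, -0.999, -0.031], [-0.561, 0.006, -0.828]]
contact_force: [0.7, 0.5, 7.0]
gripper_width: 0.0632
grasp_force: 75.2
tcp [ 0.4751 -0.2798  0.0164] units [-0.05 -0.07  0.13] yaw x 2.47 z [-0.5601 -0.0309 -0.8279] q [-0.4   0.7   0.17  1.58 -0.25  2.77] t 18.45
```

```bash
python3 -m crank '[[-0.25,0,-0.36,0,0,0,0],[-0.5,0,-0.72,0,0,0,0],[-0.5,0,-0.72,0,0,0,0],[-0.5,0,-0.72,0,0,0,0],[-0.5,0,-0.72,0,0,0,0],[-0.5,0,-0.72,0,0,0,0],[0,0,0,0,0.5,0,0],[0,0,0,0,1,0,0],[0,0,0,0,1,0,0],[0,0,0,0,1,0,0],[0,0,0,0,1,0,0],[0,0,0,0,1,0,0],[0,0,0,0,1,0,0],[0,0,0,0,1,0,0],[0,0,0,0,1,0,0],[0,0,0,0,1,0,0]]'
python3 -m crank '[[0,0,0,0,1,0,0],[0,0,0,0,1,0,0],[0,0,0,0,1,0,0],[0,0,0,0,1,0,0],[0,0,0,0,1,0,0],[0,0,0,0,1,0,0],[0,0,0,0,1,0,0],[0,0,0,0,1,0,0],[0,0,0,0,0.5,0,0],[0,0,0,0,0,0,0],[0,0,0,0,0,0,0],[0,0,0,0,0,0,0]]'; python3 rel.py 0.475 -0.28 0.0224
python3 - <<'E'
from h import *
p,d=camera("side");cv2.imwrite("pics/s2.png",p[:,:,::-1]);p,d=camera("top")
c=get_calibration("top");P=cloud(d,c,c["world_from_camera"]);rects(P,d>0,.012,.025,800);rects(P,d>0,.074,.09,30);rects(P,d>0,.05,.065,100)
E
```

```text
time_s: 20.05
ee_pos: [0.473, -0.2791, 0.1119]
tcp_rot: [[0.971, 0.047, 0.233], [0.047, -0.999, 0.006], [0.233, 0.005, -0.973]]
contact_force: [-0.2, -0.1, -2.3]
gripper_width: 0.0638
grasp_force: 74.5
time_s: 21.25
ee_pos: [0.4736, -0.2796, 0.1117]
tcp_rot: [[0.562, 0.047, 0.825], [0.031, -0.999, 0.036], [0.826, 0.005, -0.563]]
contact_force: [-0.7, -0.3, -1.3]
gripper_width: 0.0632
grasp_force: 74.5
tcp [ 0.4736 -0.2796  0.1117] units [-3.65 -0.    2.57] yaw x 3.12 z [ 0.8255  0.0357 -0.5633] q [-0.9  -0.17 -1.    0.04  0.73  2.47] t 21.25
z0.012-0.025 pix [614. 168.] 1182 mean [ 0.759  -0.5157  0.0196] rect [ 777.8 -527. ] [239.9  83.2] 26.6
z0.012-0.025 pix [311. 169.] 909 mean [0.7403 0.0953 0.0202] rect [741.   94.5] [110.  130.7] 77.4
z0.012-0.025 pix [135. 233.] 1349 mean [0.5989 0.4504 0.0212] rect [580.  448.9] [244.2  85.6] 46.5
z0.012-0.025 pix [227. 288.] 836 mean [0.4937 0.2566 0.0172] rect [502.7 258.4] [96.6 90.9] 8.8
z0.012-0.025 pix [340. 352.] 2464 mean [0.3763 0.0282 0.018 ] rect [376.2  28.2] [118.2  85.9] 9.1
z0.074-0.090 pix [ 52. 145.] 226 mean [0.7608 0.6025 0.0822] rect [765.9 610.6] [41.2 97.4] 67.0
z0.074-0.090 pix [218. 263.] 567 mean [0.5401 0.2638 0.0814] rect [540.3 264.4] [22.2 90. ] 8.9
z0.074-0.090 pix [223. 311.] 572 mean [0.4496 0.2491 0.0817] rect [449.5 249.7] [21.9 90.5] 9.1
z0.050-0.065 pix [ 57. 149.] 212 mean [0.7601 0.6044 0.0573] rect [764.3 613.7] [46.4 98.9] 62.3
z0.050-0.065 pix [408. 249.] 871 mean [ 0.5783 -0.0976  0.0627] rect [579.  -98.2] [64.6 64.6] 88.0
z0.050-0.065 pix [ 64. 310.] 648 mean [0.4427 0.5649 0.0518] rect [438.7 563. ] [ 83.4 142.8] 18.6
z0.050-0.065 pix [ 14. 309.] 201 mean [0.4418 0.6632 0.0516] rect [445.4 666.6] [43.9 52.8] 6.0
z0.050-0.065 pix [340. 354.] 193 mean [0.3769 0.0282 0.0578] rect [376.7  28.4] [28.  26.6] 1.0
```

View pics/s2.png

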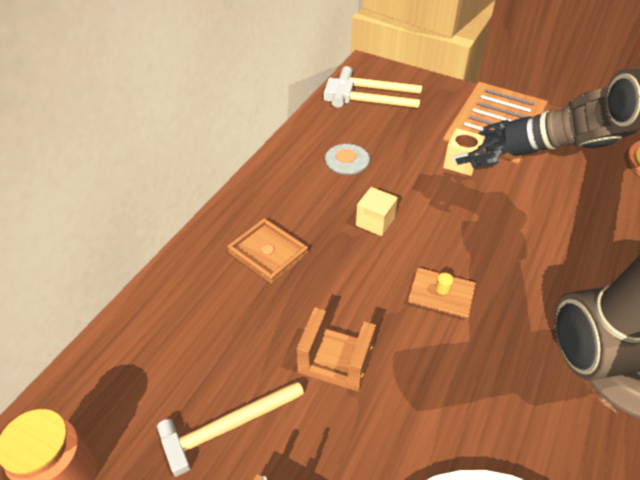

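Seen: the lid lies flat with its knob up at (440,290). The empty cradle is at (335,345). The block is in the gripper with its cup up at (465,140). I'm putting the block down so I can regrasp it from above.

```bash
python3 -m crank '[[-0.7,0,0.5,0,0,0,0],[-0.7,0,0.5,0,0,0,0],[-0.7,0,0.5,0,0,0,0],[-0.7,0,0.5,0,0,0,0],[-0.6,0,0.4,0,0,0,0],[-0.15,0,0.1,0,0,0,0],[0,0,0,0,0,0,0],[0,0,0,0,0,0,0]]'; python3 rel.py 0.475 -0.28 0.0224
```

```text
time_s: 22.15
ee_pos: [0.4766, -0.2798, 0.0269]
tcp_rot: [[0.558, 0.05, 0.829], [0.033, -0.999, 0.038], [0.829, 0.006, -0.559]]
contact_force: [2.1, 3.6, 7.0]
gripper_width: 0.0631
grasp_force: 73.8
tcp [ 0.4766 -0.2798  0.0269] units [-0.23  0.    0.06] yaw x 3.35 z [ 0.8286  0.0383 -0.5586] q [-0.9   0.01 -1.11 -0.26  0.74  2.48] t 22.15
```

```bash
python3 -m crank '[[0,0,0,0,0,0,0.5],[0,0,0,0,0,0,0.9],[0,0,0,0,0,0,1],[0,0,0,0,0,0,1],[0,0,0,0,0,0,1],[0,0,-0.5,0,0,0,1],[0,0,-1,0,0,0,1],[0,0,-1,0,0,0,1],[0,0,-1,0,0,0,1],[0,0,-1,0,0,0,1],[0,0,-1,0,0,0,1],[0.83,0,-0.56,0,0,0,1],[0.83,0,-0.56,0,0,0,1],[0.83,0,-0.56,0,0,0,1],[0.83,0,-0.56,0,0,0,1],[0.83,0,-0.56,0,0,0,1],[0,0,0,0,-1,0,1],[0,0,0,0,-1,0,1],[0,0,0,0,-1,0,1],[0,0,0,0,-1,0,1]]'
python3 -m crank '[[0,0,0,0,-1,0,1],[0,0,0,0,-1,0,1],[0,0,0,0,-1,0,1],[0,0,0,0,-1,0,1],[0,0,0,0,-1,0,1],[0,0,0,0,-1,0,1],[0,0,0,0,-1,0,1],[0,0,0,0,-0.2,-1,1],[0,0,0,0,0,-1,1],[0,0,0,0,0,-1,1],[0,0,0,0,0,-1,1],[0,0,0,0,0,-1,1],[0,0,0,0,0,-1,1],[0,0,0,0,0,-1,1],[0,0,0,0,0,-1,1],[0,0,0,0,0,-1,1],[0,0,0,0,0,-1,1],[0,0,0,0,0,-1,1],[0,0,0,0,0,-1,1],[0,0,0,0,0,-1,1]]'
python3 -m crank '[[0,0,0,0,0,-1,1],[0,0,0,0,0,-1,1],[0,0,0,0,0,-1,1],[0,0,0,0,0,-1,1],[0,0,0,0,0,-1,1],[0,0,0,0,0,-1,1],[0,0,0,0,0,-1,1],[0,0,0,0,0,-1,1],[0,0,0,0,0,-1,1],[0,0,0,0,0,-1,1],[0,0,0,0,0,-1,1],[0,0,0,0,0,-1,1],[0,0,0,0,0,-1,1],[0,0,0,0,0,-1,1],[0,0,0,0,0,-1,1],[0,0,0,0,0,-1,1],[0,0,0,0,0,-1,1],[0,0,0,0,0,-1,1],[0,0,0,0,0,-1,1],[0,0,0,0,0,-1,1]]'
python3 -m crank '[[0,0,0,0,0,-1,1],[0,0,0,0,0,-1,1],[0,0,0,0,0,-1,1],[0,0,0,0,0,0,1],[0,0,0,0,0,0,1]]'
python3 rel.py 0.462 -0.279 0.15; python3 - <<'E'
from h import *
s=state();p,d=camera("wrist");cv2.imwrite("pics/w3.png",p[:,:,::-1]);c=get_calibration("wrist");P=cloud(d,c,wristT(s));rects(P,d>0,.055,.072,300)
E
```

```text
time_s: 24.15
ee_pos: [0.3836, -0.2831, 0.1862]
tcp_rot: [[0.813, 0.046, 0.581], [0.04, -0.999, 0.023], [0.581, 0.005, -0.814]]
contact_force: [0.6, -0.0, -0.8]
gripper_width: 0.0853
grasp_force: 0.0
time_s: 26.15
ee_pos: [0.3839, -0.2829, 0.1856]
tcp_rot: [[0.377, 0.926, -0.005], [0.926, -0.377, -0.005], [-0.006, -0.003, -1.0]]
contact_force: [0.2, -0.1, -0.2]
gripper_width: 0.0851
grasp_force: 0.0
time_s: 28.15
ee_pos: [0.3839, -0.2829, 0.1856]
tcp_rot: [[-0.978, 0.21, -0.005], [0.21, 0.978, -0.005], [0.004, -0.006, -1.0]]
contact_force: [1.1, 0.6, 0.1]
gripper_width: 0.0852
grasp_force: 0.0
time_s: 28.65
ee_pos: [0.3839, -0.283, 0.1857]
tcp_rot: [[-0.999, -0.044, -0.005], [-0.044, 0.999, -0.005], [0.005, -0.005, -1.0]]
contact_force: [0.2, -0.6, -0.4]
gripper_width: 0.0856
grasp_force: 0.0
tcp [ 0.3839 -0.283   0.1857] units [-3.92  0.03  1.76] yaw x -177.46 z [-0.0048 -0.0049 -1.    ] q [-0.63  0.04 -0.23  1.3  -0.01 -0.68] t 28.65
z0.055-0.072 pix [322. 321.] 4359 mean [ 0.4588 -0.2805  0.0618] rect [ 460.6 -280.5] [65.  64.2] 3.3
```

View pics/w3.png

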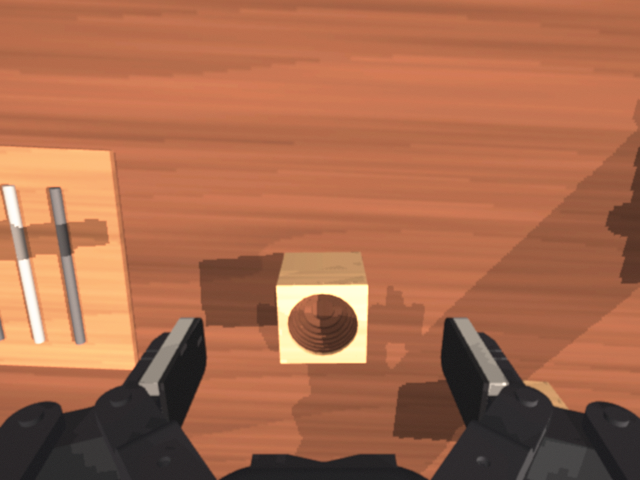

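```bash
python3 -m crank '[[-0.78,0.02,0.4,-0.05,-0.05,-0.15,1],[-0.78,0.02,0.4,0,0,0,1],[-0.78,0.02,0.4,0,0,0,1],[-0.78,0.02,0.4,0,0,0,1],[-0.72,0.02,0.4,0,0,0,1],[0,0,0,0,0,0,1],[0,0,0,0,0,0,1]]'; python3 rel.py 0.4607 -0.2805 0.018
```

```text
time_s: 29.4
ee_pos: [0.4606, -0.2763, 0.1451]
tcp_rot: [[-0.998, -0.06, -0.002], [-0.06, 0.998, 0.0], [0.002, 0.0, -1.0]]
contact_force: [-0.2, -0.6, 0.5]
gripper_width: 0.0855
grasp_force: 0.0
tcp [ 0.4606 -0.2763  0.1451] units [-0.   -0.21  6.36] yaw x -176.55 z [-1.8e-03  1.0e-04 -1.0e+00] q [-0.54  0.16 -0.18  1.22 -0.   -0.6 ] t 29.4
```

```bash
python3 -m crank '[[0,-0.2,0.7,0,0,0,1],[0,0,0.9,0,0,0,1],[0,0,0.9,0,0,0,1],[0,0,0.9,0,0,0,1],[0,0,0.9,0,0,0,1],[0,0,0.9,0,0,0,1],[0,0,0.8,0,0,0,1],[0,0,0.3,0,0,0,1],[0,0,0,0,0,0,1],[0,0,0,0,0,0,0.7],[0,0,0,0,0,0,0.4],[0,0,0,0,0,0,0],[0,0,0,0,0,0,0],[0,0,0,0,0,0,0]]' 70; python3 rel.py 0.4607 -0.2805 0.018
```

```text
time_s: 30.8
ee_pos: [0.4614, -0.2812, 0.0209]
tcp_rot: [[-0.998, -0.059, 0.001], [-0.059, 0.998, -0.002], [-0.001, -0.002, -1.0]]
contact_force: [0.3, -0.4, 6.2]
gripper_width: 0.063
grasp_force: 77.2
tcp [ 0.4614 -0.2812  0.0209] units [0.03 0.04 0.15] yaw x -176.59 z [ 0.0014 -0.0017 -1.    ] q [-0.55  0.24 -0.38  0.95 -0.   -0.61] t 30.8
```

```bash
python3 -m crank '[[0,0,-0.5,0,0,0,0],[0,0,-1,0,0,0,0],[0,0,-1,0,0,0,0],[0,0,-1,0,0,-0.3,0],[0,0,-1,0,0,-0.4,0],[0,0,-1,0,0,-0.4,0],[0,0,-1,0,0,0,0],[0,0,-1,0,0,0,0],[0,0.5,-0.5,0,0,0,0],[0,0.95,0,0,0,0,0],[0,0.95,0,0,0,0,0],[0,0.95,0,0,0,0,0],[0,0.95,0,0,0,0,0],[0,0.95,0,0,0,0,0],[0,0.95,0,0,0,0,0],[0,0.95,0,0,0,0,0],[0,0.95,0,0,0,0,0],[0,0.95,0,0,0,0,0],[0,0.95,0,0,0,0,0],[0,0.95,0,0,0,0,0]]'
python3 -m crank '[[0,0.95,0,0,0,0,0],[0,0.95,0,0,0,0,0],[0,0.95,0,0,0,0,0],[0,0.95,0,0,0,0,0],[0,0.95,0,0,0,0,0],[0,0.95,0,0,0,0,0],[0,0.95,0,0,0,0,0],[0,0.95,0,0,0,0,0],[0,0.95,0,0,0,0,0],[0,0.95,0,0,0,0,0],[0,0.95,0,0,0,0,0],[0,0.95,0,0,0,0,0],[0,0.95,0,0,0,0,0],[0,0.95,0,0,0,0,0],[0,0.95,0,0,0,0,0],[0,0.5,0,0,0,0,0],[0,0,0,0,0,0,0],[0,0,0,0,0,0,0]]'
python3 - <<'E'
from h import *
s=state();p,d=camera("wrist");cv2.imwrite("pics/w4.png",p[:,:,::-1]);c=get_calibration("wrist");P=cloud(d,c,wristT(s));rects(P,d>0,.074,.09,200);rects(P,d>0,.005,.03,400)
E
python3 rel.py 0.497 0.2585 0.15
```

```text
time_s: 32.8
ee_pos: [0.4249, -0.0621, 0.1783]
tcp_rot: [[-0.988, -0.156, -0.003], [-0.156, 0.988, 0.0], [0.003, 0.001, -1.0]]
contact_force: [0.5, 0.2, -1.7]
gripper_width: 0.0633
grasp_force: 77.1
time_s: 34.6
ee_pos: [0.3803, 0.2269, 0.1791]
tcp_rot: [[-0.988, -0.156, -0.001], [-0.156, 0.988, -0.001], [0.001, -0.001, -1.0]]
contact_force: [-0.2, -1.1, -2.6]
gripper_width: 0.0636
grasp_force: 77.2
z0.005-0.030 pix [597.  64.] 9704 mean [0.254  0.3894 0.0251] rect [261.9 402.8] [139.3  38. ] 41.7
z0.005-0.030 pix [ 66. 159.] 16060 mean [0.3748 0.0369 0.0166] rect [379.1  29.7] [117.9  87.6] 9.0
z0.005-0.030 pix [629. 363.] 1151 mean [0.477  0.5106 0.0157] rect [470.1 510.3] [63.3  3.7] 1.4
tcp [0.3805 0.2267 0.1792] units [-6.    0.67  1.45] yaw x -171.08 z [-0.001  -0.0012 -1.    ] q [ 0.54 -0.02 -0.31  1.28 -0.    0.38] t 34.65
```

View pics/w4.png

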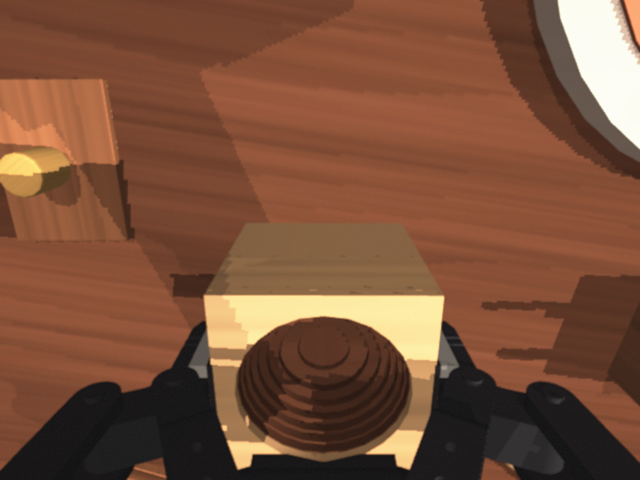

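I had the view direction backwards: image up is the tool's +x, so the cradle is out of the frame behind the block (block face at v>220). Lid at (60,160) is fine. I'm going past the cradle and higher to see it.

```bash
python3 -m crank '[[-0.97,0.074,-0.4,0,0,0,0],[-0.97,0.074,-0.4,0,0,0,0],[-0.97,0.074,-0.4,0,0,0,0],[-0.97,0.074,-0.4,0,0,0,0],[-0.97,0.074,-0.4,0,0,0,0],[-0.97,0.074,-0.4,0,0,0,0],[-0.97,0.074,-0.4,0,0,0,0],[-0.97,0.074,-0.4,0,0,0,0],[-0.97,0.074,-0.4,0,0,0,0],[0,0,0,0,0,0,0],[0,0,0,0,0,0,0],[0,0,0,0,0,0,0]]'
python3 - <<'E'
from h import *
s=state();p,d=camera("wrist");cv2.imwrite("pics/w5.png",p[:,:,::-1]);c=get_calibration("wrist");P=cloud(d,c,wristT(s));v=d>0;rects(P,v,.074,.09,200);rects(P,v,.006,.03,400)
# block top in tool frame
Q=(P-s["ee_pos"])@s["tcp_rot"]
m=v&(Q[...,2]>-.048)&(Q[...,2]<-.036)&(abs(Q[...,0])<.05)&(abs(Q[...,1])<.045)
q=Q[m];print(len(q),np.percentile(q[:,:2],[1,99],axis=0),q[:,2].mean())
E
python3 rel.py 0.497 0.2585 0.15
```

```text
time_s: 35.85
ee_pos: [0.5509, 0.2667, 0.2511]
tcp_rot: [[-0.988, -0.154, -0.001], [-0.154, 0.988, -0.001], [0.002, -0.001, -1.0]]
contact_force: [-0.4, -0.7, -2.1]
gripper_width: 0.0632
grasp_force: 77.2
z0.074-0.090 pix [323.  65.] 4376 mean [0.4521 0.2512 0.0808] rect [452.2 251.2] [21.6 90.1] 8.9
z0.074-0.090 pix [324. 194.] 3484 mean [0.542  0.2657 0.0806] rect [542.8 265.8] [22.7 90.1] 9.2
z0.006-0.030 pix [67.  3.] 878 mean [0.4353 0.04   0.016 ] rect [435.2  38.7] [ 5.5 86.7] 9.5
z0.006-0.030 pix [618. 119.] 2039 mean [0.4525 0.5104 0.0177] rect [450.5 510.6] [99.9  3.6] 0.6
z0.006-0.030 pix [324. 126.] 8796 mean [0.4976 0.2586 0.0135] rect [497.8 258.5] [70.2 90.3] 9.1
z0.006-0.030 pix [505. 264.] 8063 mean [0.5996 0.4544 0.0216] rect [594.3 437.9] [241.2  88. ] 56.8
z0.006-0.030 pix [131. 330.] 9760 mean [0.7362 0.0905 0.0109] rect [743.2  95.9] [110.7 131.2] 77.0
z0.006-0.030 pix [611. 401.] 914 mean [0.7392 0.6177 0.018 ] rect [738.4 624.2] [12.5 60.8] 21.7
22775 [[-0.02590397 -0.03730373]
 [ 0.03254561  0.03742737]] -0.04112505621253171
tcp [0.5508 0.2668 0.2513] units [2.71 0.01 5.07] yaw x -171.11 z [-1.2e-03 -8.0e-04 -1.0e+00] q [ 0.45  0.3   0.22  1.49 -0.    0.3 ] t 35.9
```

View pics/w5.png

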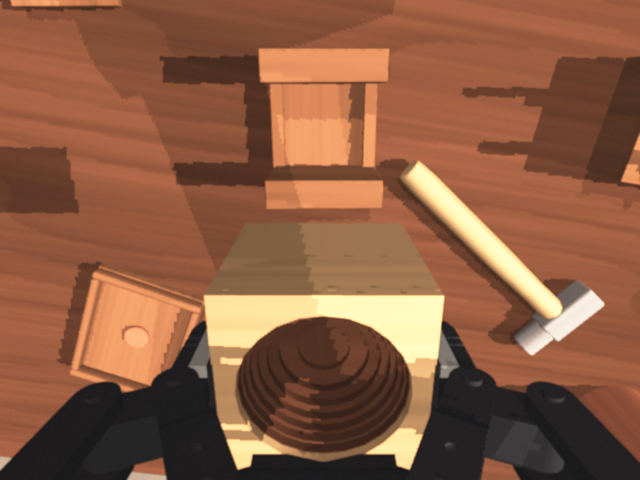

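The cradle is empty at (324,126), with its cheeks at v 65 and 194 and its pocket clear. Centre is (0.4976,0.2585), yaw 9.05°. I'm hovering over it first.

```bash
python3 -m crank '[[0.66,0,0.9,0,0,-0.03,0],[0.66,0,0.9,0,0,0,0],[0.66,0,0.9,0,0,0,0],[0.65,0,0.9,0,0,0,0],[0,0,0.9,0,0,0,0],[0,0,0.9,0,0,0,0],[0,0,0.9,0,0,0,0],[0,0,0.5,0,0,0,0],[0,0,0,0,0,0,0],[0,0,0,0,0,0,0]]'; python3 rel.py 0.4982 0.2586 0.033
```

```text
time_s: 36.9
ee_pos: [0.4995, 0.2591, 0.1161]
tcp_rot: [[-0.988, -0.158, -0.0], [-0.158, 0.988, -0.0], [0.0, -0.0, -1.0]]
contact_force: [-0.1, -0.1, -1.8]
gripper_width: 0.0636
grasp_force: 77.2
tcp [0.4995 0.2591 0.1161] units [ 0.07 -0.01  4.15] yaw x -170.93 z [-0.e+00 -3.e-04 -1.e+00] q [ 0.48  0.22 -0.18  1.17 -0.    0.32] t 36.9
```

```bash
python3 -m crank '[[0.07,0,0.4,0,0,0,0],[0,0,0.6,0,0,0,0],[0,0,0.6,0,0,0,0],[0,0,0.6,0,0,0,0],[0,0,0.6,0,0,0,0],[0,0,0.5,0,0,0,0],[0,0,0.4,0,0,0,0],[0,0,0,0,0,0,0],[0,0,0,0,0,0,0]]'; python3 rel.py 0.4982 0.2586 0.033
```

```text
time_s: 37.8
ee_pos: [0.4982, 0.2589, 0.0415]
tcp_rot: [[-0.988, -0.157, -0.001], [-0.157, 0.988, -0.0], [0.001, -0.0, -1.0]]
contact_force: [-0.4, 0.1, -2.3]
gripper_width: 0.0634
grasp_force: 77.2
tcp [0.4982 0.2589 0.0415] units [ 0.   -0.01  0.42] yaw x -170.94 z [-5.e-04 -5.e-04 -1.e+00] q [ 0.48  0.26 -0.3   1.01 -0.    0.32] t 37.8
```

```bash
python3 -m crank '[[0,0,0.2,0,0,0,0],[0,0,0.15,0,0,0,0],[0,0,0.1,0,0,0,0],[0,0,0.05,0,0,0,0],[0,0,0,0,0,0,0]]'; python3 rel.py 0.4982 0.2586 0.033
```

```text
time_s: 38.3
ee_pos: [0.4982, 0.2589, 0.0329]
tcp_rot: [[-0.988, -0.157, 0.001], [-0.157, 0.988, -0.0], [-0.001, -0.0, -1.0]]
contact_force: [-3.4, -0.7, 8.9]
gripper_width: 0.0633
grasp_force: 78.1
tcp [0.4982 0.2589 0.0329] units [ 0.   -0.01 -0.  ] yaw x -170.94 z [ 6.e-04 -1.e-04 -1.e+00] q [ 0.48  0.27 -0.31  0.99 -0.    0.32] t 38.3
```

```bash
python3 -m crank '[[0,0,0,0,0,0,0.4],[0,0,0,0,0,0,0.8],[0,0,0,0,0,0,1],[0,0,0,0,0,0,1],[0,0,0,0,0,0,1],[0,0,-0.5,0,0,0,1],[0,0,-0.9,0,0,0,1],[0,0,-1,0,0,0,1],[0,0,-1,0,0,0,1],[0,0,-1,0,0,0,1],[0,0,-1,0,0,0,1],[0,0,-1,0,0,0,1],[0,0,-1,0,0,0,1],[-1,0,-1,0,0,0,1],[-1,0,-1,0,0,0,1],[-1,0,0,0,0,0,1],[-0.7,0,0,0,0,0,1],[0,0,0,0,0,0,1],[0,0,0,0,0,0,1]]'
python3 - <<'E'
from h import *
s=state();p,d=camera("wrist");cv2.imwrite("pics/w6.png",p[:,:,::-1]);c=get_calibration("wrist");P=cloud(d,c,wristT(s));v=d>0;rects(P,v,.07,.09,200);rects(P,v,.07,.0785,200)
p,d=camera("top");c=get_calibration("top");P=cloud(d,c,c["world_from_camera"]);rects(P,d>0,.012,.025,1500);rects(P,d>0,.05,.065,800)
E
```

```text
time_s: 40.2
ee_pos: [0.571, 0.2705, 0.2195]
tcp_rot: [[-0.988, -0.157, -0.001], [-0.157, 0.988, -0.001], [0.001, -0.0, -1.0]]
contact_force: [-0.1, 0.1, 0.0]
gripper_width: 0.0855
grasp_force: 0.0
z0.070-0.090 pix [323.  26.] 6175 mean [0.4524 0.2511 0.0806] rect [452.1 251.2] [22.4 90.2] 9.1
z0.070-0.090 pix [324. 103.] 5179 mean [0.4968 0.2589 0.0746] rect [498.3 259.2] [63.7 64.3] 9.0
z0.070-0.090 pix [323. 174.] 4469 mean [0.5418 0.2656 0.0804] rect [542.6 265.7] [21.9 90. ] 9.2
z0.070-0.079 pix [324. 103.] 5179 mean [0.4968 0.2589 0.0746] rect [498.3 259.2] [63.7 64.3] 9.0
z0.070-0.079 pix [323. 159.] 260 mean [0.5321 0.2638 0.0742] rect [532.1 264.1] [ 0.7 88.7] 9.2
z0.012-0.025 pix [340. 352.] 2462 mean [0.3762 0.0282 0.018 ] rect [376.   28.1] [118.5  85.8] 9.1
z0.050-0.065 pix [408. 249.] 864 mean [ 0.5788 -0.0971  0.0626] rect [579.  -98.3] [64.7 64.5] 88.0
```

View pics/w6.png

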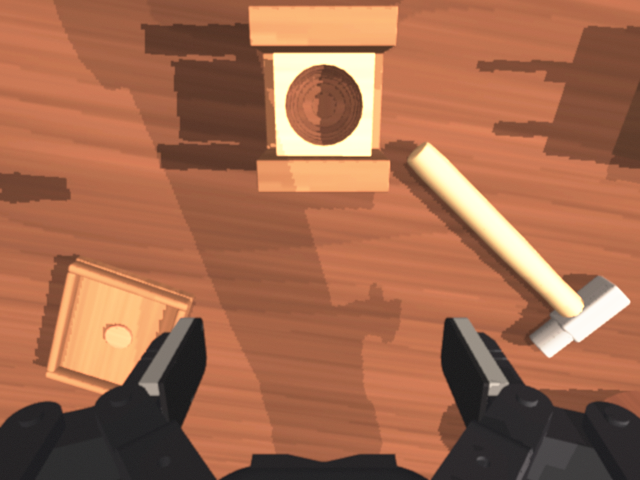

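The block sits level in the pocket with its cup up at (324,103). Its top is at 75 mm, against 76 mm nominal and cheek tops measuring 80.5 of 82, so it is fully down. The lid is flat, and the hammer, the tray blank and the small block haven't moved.

```bash
python3 -c "
from plant import hand_in;print(hand_in())"
```

```text
the job is handed in; nothing more can be done
None
```

Job handed in at about 40 s of the 72 s limit: the lid lies flat on the bench, knob up, and the large-cup block, matching the large blank on the pad, is seated fully down in the cradle with its cup up.

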